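# Turn the nested tray and stack it over the tape

### The arm

A 6-joint arm with a two-finger parallel gripper is mounted at the origin on a cart in front of the work surface, level with it; the furniture and walls round the work are solid. World frame = base frame: x ahead of the robot, y to its left, z up, the work surface at z = 0. Lengths are in mm, angles in rad, forces in N, time in s.
With the tool pointing down it reaches from about 275 to 750 mm from the base axis. Payload 10.2 kg.
Tool frame: the origin (TCP) lies on the centre line of the jaws, within the pads' length; the fingertips stand 19 mm ahead of it and the grasp point (between the pads) is the TCP; z points along the fingers, y is the line along which they close (so a half turn about z gives the same grasp; the last joint's range is limited). The gripper opens to 85 mm and grips with 20 to 120 N. Pads are 22 mm wide; open, the fingers measure 114 mm over their backs; the gripper's body (76 mm by 85 mm) begins 54 mm behind the grasp point. The pads swing forward as they close: fully open they stand 13 mm farther back than shut.
Start: joints at [0.996, 0.313, 1.498, -0, 1.331, -0.223], TCP at [180.922, 492.847, 220.094] pointing down, gripper open.
Joint ranges: [-2.94, 2.94], [-0.97, 2.17], [0.19, 2.56], [-1.23, 4.37], [0.02, 3.11], [-2.88, 2.88]. Speed limits (rad/s): [2.39, 2.39, 3.01, 3.14, 3.14, 3.14].

### API

Orientations are given as a unit quaternion [w, x, y, z].
In Python, from rig import sense, capture, finish_job, regions_of, mark_of gives the robot as it stands.
- The arm moves only by the tool jog_arm, never from a script. Its argument "series" is text: rows parted by semicolons, each of 7 numbers parted by spaces: the shift along the tool's x, y, z in units of 0.4 m (1.0 is 0.4 m), then the turn, a rotation vector about the tool's x, y, z in units of pi/2 rad (1.0 is pi/2 rad), then the opening, from -1 (shut) to 1 (fully open). A call has 1 to 20 rows; each row is the pose to reach, as a shift and turn from the pose commanded when the call began, along the tool's axes at that moment; what a row does not reach only later rows make up. A row lasts 1/8 s, in which the tool goes at most 62.5 mm and 10.7 degrees, less where a joint would pass 70% of its speed; a pose out of reach is approached as far as the arm can. A call with a number of a shift or a turn outside -1 to 1 is refused whole. A call with a gripper value outside its range is refused whole. The fingers move at their own pace and stop on an object; "grip_force" is the grip in N (left out, the last holds). Time passes only in rows, so rows that repeat a pose let the fingers close. It gives the time, the measured TCP pose, the force, the opening and the grip force at its end, in the units of the state.
- sense(): the state, without advancing time (a new reading comes with each control period).
- capture(name): name is "side" or "top" or "wrist"; returns a dict with "img" (480x640x3 uint8, red, green, blue), "intrinsics" (3x3 intrinsics, pixels), "R" (3x3) and "t" (3): a world point X has camera coordinates R X + t. Camera axes: x right, y down, z forward; pixel columns grow to the right and rows downward; lengths in mm; the calibration is good to about 2 mm. The wrist camera is an equidistant fisheye: a pixel r from the principal point sees the ray r / f radians off the axis. A picture is of the moment at which its call begins. There is no depth.
- finish_job(): hands the job in; it is judged then, once.
Trained networks look in a picture, given as the dict that the camera call returned (one of the last four; its "shot" number tells which), for a name from the list of things; names that differ only in an ending like _2 or _b are one class to them, and where a whole thing is asked for, a point or a joint stands for the part that bears it (a point fixed in the world has none). Each returns a list of dicts, best first, with "confidence" (0 to 1); they miss things now and then, are a little off and sometimes report something else, mostly with a low value. They report only what shows in the picture. A call takes as long as a camera call.
- regions_of(label, picture): "region" (480x640 bool, what is visible of it) and "point" ([row, column] in pixels, amid what is visible of it).
- mark_of(label, picture): "point" ([row, column] in pixels: a listed point, or the origin of a listed thing).
The state is a dict: "time_s": time; "joints": joint angles; "dq": joint speeds; "tau": joint torques, N m; "eef_pos": TCP position; "ee_rot": TCP orientation; "force": force on the tool from outside, world axes, zero at the start; "wrist_torque": the same for the moment, N m; "grip_width": opening from 0.0 (shut) to 1.0 (fully open); "grip_force": force on a finger pad.
Only numpy, scipy, OpenCV 4.12 (cv2) and the standard library are available. Lean on these libraries where they do the work, as an engineer would, in place of code of your own. Each camera call takes 0.05 s, during which the arm holds its last target. There are 200 camera calls.

### The job

The blue divided tray is nested in the grey bin. Lift the tray out by its handle, lay the roll of black tape flat on the floor of the bin, then put the tray back turned half a turn (its yellow end over the bin's plain end), so that it rests level on the bin's inner ledges above the tape instead of nesting. Set the tray down without dropping it, leave the bin where it stands, and do not disturb the bottle or the tin.

Things in the scene. Friction and masses are not known exactly. Their poses are not given: they have to be found in the camera images.
- bin: Grey open plastic bin standing on the table, loose, 0.6 kg. Outside 156 (x) x 118 (y) x 66 mm high (165 x 125 over the rim bead), walls and floor 3 mm, inside 150 x 112 mm. Origin: centre of its underside; z up, +x towards its yellow end.
- bin_ledges (a point): On the bin's axis, at ledge height (48 mm above its origin), bin's axes. Two pillars stand against each long wall inside, 24 mm along x, projecting 12 mm inwards (88 mm clear between facing ones), centred at bin x = -45 and +15 mm: same on both walls, not symmetric end to end. Their flat tops are the ledges.
- bin_yellow_end (a point): Middle of the bin's rim at its yellow end (bin x = +78, y = 0, z = 66 mm): yellow clip over the end wall; the other end is plain grey.
- tray: Blue open tray with a lengthwise divider, nested in the bin at the start, same way round, standing on the bin's floor. Loose, about 0.3 kg, body 130 (x) x 82 (y) x 45 mm high. Origin: centre of its underside; z up, +x towards its yellow end. The table in the middle, round x 0.45, y -0.12 m, is free to set it on; a tall machine stands beyond it from x = 0.57 m.
- tray_lugs (a point): Same point as the tray's origin: level of the lugs' feet. Each long side has two upright lugs, full height, 18 mm along x, at tray x = -15 and +45 mm; 104 mm wide over them. Same way round as the bin they pass between the pillars (tray 3 mm above bin origin); turned half a turn they stand on the ledges (48 mm), the lower 18 mm inside the bin's walls, play 4 mm each way in y, 10 mm in x.
- tray_handle (a point): Middle of the tray's black bar handle, 89 mm above the tray's origin, over its centre of mass. Bar 84 mm along tray x, 14 mm thick in y, 22 mm high (78 to 100 mm above the origin), on two posts 12 x 10 mm at x = -30 and +30 mm.
- tray_yellow_end (a point): Middle of the tray's rim at its yellow end (tray x = +65, y = 0, z = 45 mm): yellow clip; the other end is plain blue.
- tape_black: Roll of black tape lying flat on the table, 58 mm in diameter, 18 mm high, 60 g, about 28 mm hole. Origin: centre of its underside; z is the roll's axis. Can be gripped across its diameter.
- oil_bottle: White bottle with red spout, 40 mm in diameter, 131 mm high, upright; bystander. Origin: centre of its underside, z up.
- tin: Round white tin with red lid, 49 mm in diameter, 27 mm high; bystander. Origin: centre of its underside.

How it is judged:
By the outcome, as a careful person would: the job done as asked, in the order asked, and still so for the second after the job is handed in, with the robot touching nothing.
It also fails if it takes over 72 s, if anything falls off the work surface, if the arm or the gripper's body presses on something with over 40 N, if the wrist force passes 120 N, or if a joint passes its speed limit or range.

## Working session

There is one attempt and no reset: what is moved stays moved. The work goes in short steps, Python scripts to look and compute and a tool call to move; the robot and the scene stay as the last step left them, time stands still between calls to the robot, and variables do not carry over. Pictures are saved under pics/ and viewed, at most 10 in all, crops included, and the job is handed in when it is done.

Besides the shell and the picture viewer there is one more tool, called after "Emit:" in YAML: its name, and indented under it one key for each argument. jog_arm: Moves the arm, as the interface text tells. Shifts and turns lie within -1 to 1; 1 stands for 0.4 m of shift or pi/2 rad of turn. Its arguments: {"type":"object","properties":{"series":{"type":"string"},"grip_force":{"type":"number"}},"required":["series"]}

```bash
mkdir -p pics; cat > h.py <<'E'
import numpy as np, cv2
from rig import sense, capture, finish_job, regions_of, mark_of
def ray(p,rc):
    K=np.array(p["intrinsics"]);R=np.array(p["R"]);t=np.array(p["t"])
    d=np.linalg.inv(K)@[rc[1],rc[0],1]
    return -R.T@t, R.T@d
def atz(p,rc,z):
    c,d=ray(p,rc); return c+d*(z-c[2])/d[2]
def tri(a):
    A=0;b=0
    for c,d in a:
        d=d/np.linalg.norm(d);M=np.eye(3)-np.outer(d,d);A=A+M;b=b+M@c
    return np.linalg.solve(A,b)
E
cat > look.py <<'E'
from h import *
s=sense();print(s["time_s"],s["eef_pos"],s["ee_rot"],s["grip_width"],s["force"])
P={n:capture(n) for n in("top","side")}
for n in P: cv2.imwrite(f"pics/{n}0.png",P[n]["img"][...,::-1]); print(n, -np.array(P[n]["R"]).T@np.array(P[n]["t"]))
Z=dict(bin=0,bin_ledges=48,bin_yellow_end=66,tray=3,tray_handle=92,tray_yellow_end=48,tape_black=0,oil_bottle=0,tin=0)
for l,z in Z.items():
    rs=[]
    for n in P:
        m=mark_of(l,P[n])
        if m: rs.append(ray(P[n],m[0]["point"])); print(l,n,np.round(m[0]["point"]),round(m[0]["confidence"],2),np.round(atz(P[n],m[0]["point"],z),1))
    if len(rs)==2: print("   tri",np.round(tri(rs),1))
E
python3 look.py
```

```text
0.0 [180.76915535 492.60245743 219.50459949] [-2.45555479e-04  1.74977785e-01  9.84572154e-01 -6.22517943e-04] 1.0019399139190623 [ 0.1031111  -0.4340258  -0.20471648]
top [ 437.11444447  -65.58125822 1013.32131201]
side [251.28710144 586.05585841 562.67207264]
bin side [338. 322.] 0.81 [513.2  84.3   0. ]
bin_yellow_end top [255. 260.] 0.8 [576.   48.5  66. ]
bin_yellow_end side [278. 301.] 0.92 [585.3  31.5  66. ]
   tri [574.7  47.2  80.3]
tray top [289. 244.] 0.72 [509.   87.2   3. ]
tray side [336. 323.] 0.73 [512.1  83.1   3. ]
   tri [509.4  86.8   7.3]
tray_handle top [287. 241.] 0.75 [507.3  80.3  92. ]
tray_handle side [300. 324.] 0.69 [506.8  90.3  92. ]
   tri [509.3  82.1  84.5]
tray_yellow_end top [264. 257.] 0.9 [559.2  56.7  48. ]
tray_yellow_end side [297. 303.] 0.74 [566.1  56.7  48. ]
   tri [561.9  57.7  49.7]
tape_black top [302. 435.] 0.68 [ 493.3 -325.6    0. ]
tape_black side [230. 412.] 0.62 [ 495.3 -334.6    0. ]
   tri [ 492.7 -324.1    6.4]
oil_bottle top [214. 178.] 0.76 [672.2 244.9   0. ]
oil_bottle side [366. 191.] 0.91 [665.3 243.5   0. ]
   tri [669.6 243.5  -1.3]
tin top [211. 229.] 0.63 [682.9 131.4   0. ]
tin side [318. 223.] 0.67 [691.8 130.2   0. ]
   tri [685.2 132.4   3.7]
```

```bash
python3 -c "
import cv2
a=cv2.imread('pics/top0.png');cv2.imwrite('pics/c0.png',cv2.resize(a[180:360,150:330],(600,600),interpolation=2))"
```

```text
(no output)
```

View pics/top0.png

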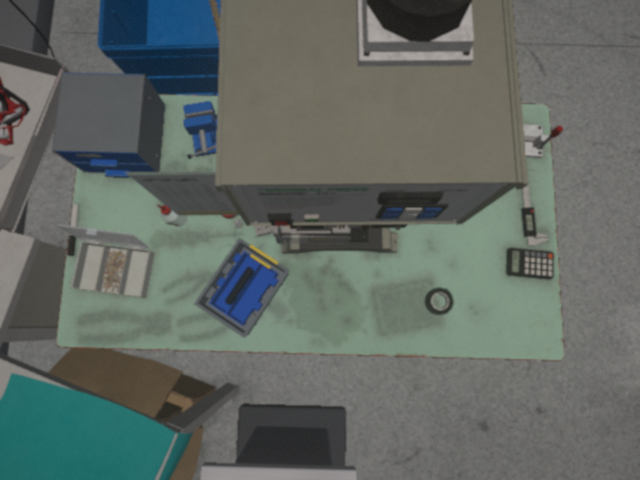

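View pics/side0.png

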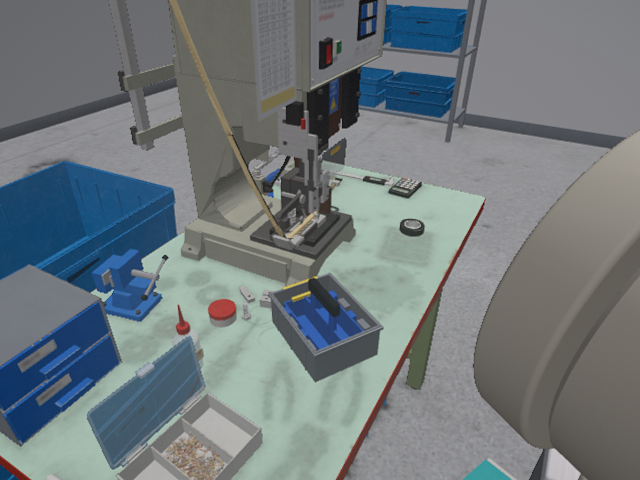

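View pics/c0.png

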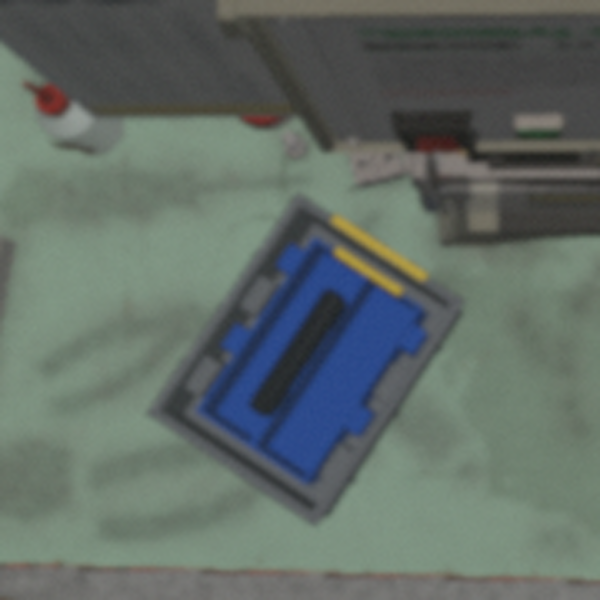

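The pictures show the bin with the nested tray at top (288, 243), its yellow end up and to the right. The tape is at (301, 439), and the machine stands at x above about 0.57 m. Next I measure the angles.

```bash
cat > m.py <<'E'
from h import *
P=capture("top")
c=np.array([[300,195],[462,303],[316,522],[150,412]])/3.3333+[150,180]
w=np.array([atz(P,(y,x),66)[:2] for x,y in c]);print(w.round(1),w.mean(0),[np.linalg.norm(w[i]-w[i-1]).round(1) for i in range(4)])
for a,b in((2,1),(3,0)): print(np.degrees(np.arctan2(*(w[b]-w[a])[::-1])))
for a,b in((2,3),(1,0)): print(np.degrees(np.arctan2(*(w[b]-w[a])[::-1]))-90)
def rect(mask,z):
    ys,xs=np.nonzero(mask);q=np.array([atz(P,(y,x),z)[:2] for x,y in zip(xs,ys)],np.float32)
    d=q-q.mean(0);u=np.linalg.svd(d,full_matrices=False)[2][0]
    return cv2.minAreaRect(q),q.mean(0),np.degrees(np.arctan2(u[1],u[0]))
h=np.zeros((480,640),bool);sub=P["img"][255:315,215:270].astype(int).max(2)
h[255:315,215:270]=sub<50
n,l,st,_=cv2.connectedComponentsWithStats(h.astype(np.uint8));k=1+st[1:,4].argmax();print(st[k],rect(l==k,103))
for lab,z in(("tape_black",18),("bin",66),("tray_handle",92)):
    for r in regions_of(lab,P)[:1]: print(lab,r["confidence"],r["region"].sum(),rect(r["region"],z))
P2=capture("wrist");cv2.imwrite("pics/w0.png",P2["img"][...,::-1])
E
python3 m.py
```

```text
[[608.6  92.2]
 [544.1 -10.6]
 [410.   71.9]
 [472.6 175.9]] [508.83428552  82.35972451] [np.float64(159.7), np.float64(121.4), np.float64(157.5), np.float64(121.3)]
-31.6071845516672
-31.580241419337064
-31.053359366426825
-32.07972115311945
[227 269  25  34 207] (((508.43408203125, 82.23970031738281), (11.090274810791016, 76.50003051757812), 58.36906814575195), array([508.34668 ,  82.493416], dtype=float32), np.float32(148.57317))
tape_black 0.81 485 (((495.1827087402344, -327.86444091796875), (56.74082565307617, 59.85401153564453), 26.48283576965332), array([ 494.84534, -327.9042 ], dtype=float32), np.float32(-73.62297))
bin 0.97 2091 (((509.6526794433594, 83.16764068603516), (128.59385681152344, 163.51235961914062), 59.095603942871094), array([508.9631  ,  87.709236], dtype=float32), np.float32(149.72162))
tray_handle 0.78 2866 (((506.7403564453125, 76.48786163330078), (101.79403686523438, 128.22262573242188), 59.32836151123047), array([506.3881  ,  76.247765], dtype=float32), np.float32(148.30888))
```

```bash
cat > go.py <<'E'
# usage: go.py x y z toolx_yaw_deg ... -> shift/turn units from the present pose
import sys; from h import *
from scipy.spatial.transform import Rotation as Ro
s=sense();p=np.array(s["eef_pos"]);R=Ro.from_quat(np.roll(s["ee_rot"],-1))
yaw=lambda R:np.degrees(np.arctan2(*R.as_matrix()[[1,0],0]))
print("t",round(s["time_s"],2),"p",p.round(1),"yaw",yaw(R).round(2),"grip",round(s["grip_width"],3),"F",np.round(s["force"],1),"q",np.round(s["joints"],2))
a=np.array(sys.argv[1:],float).reshape(-1,4)
for g in a:
    c,n=np.cos(np.radians(g[3])),np.sin(np.radians(g[3]))
    T=Ro.from_matrix(np.array([[c,n,0],[n,-c,0],[0,0,-1]]))
    print(g,np.round(R.inv().apply(g[:3]-p)/400,4),np.round((R.inv()*T).as_rotvec()/(np.pi/2),4))
E
python3 go.py 400 230 220 150 508.6 82.4 220 148.4 
```

```text
t 1.25 p [180.9 492.8 220.1] yaw 159.84 grip 0.998 F [ 0.1  0.2 -0.7] q [ 1.    0.31  1.5   0.    1.33 -0.22]
[400. 230. 220. 150.] [-7.406e-01 -4.281e-01  2.000e-04] [-0.     -0.      0.1094]
[508.6  82.4 220.  148.4] [-1.1227e+00 -6.8100e-01  2.0000e-04] [-0.     -0.      0.1271]
```

Emit:
jog_arm:
  series: "-0.15 -0.086 0 0 0 0.03 1; -0.3 -0.17 0 0 0 0.06 1; -0.45 -0.26 0 0 0 0.09 1; -0.6 -0.34 0 0 0 0.11 1; -0.74 -0.43 0 0 0 0.127 1; -0.86 -0.51 0 0 0 0.127 1; -0.96 -0.575 0 0 0 0.127 1; -0.96 -0.575 0 0 0 0.127 1; -0.96 -0.575 0 0 0 0.127 1"

```text
time_s: 2.38
eef_pos: [462.1, 144.5, 220.0]
ee_rot: [-0.0, 0.273, 0.962, 0.0]
force: [0.2, 0.1, -0.1]
grip_width: 1.0
grip_force: 0.0
```

```bash
python3 go.py 508.6 82.4 200 148.4
```

```text
t 2.38 p [462.1 144.5 220. ] yaw 148.35 grip 1.0 F [ 0.2  0.1 -0.1] q [ 0.06  0.22  1.62  0.    1.3  -0.96]
[508.6  82.4 200.  148.4] [-0.1805 -0.0712  0.0498] [-0.     -0.0003 -0.0005]
```

Emit:
jog_arm:
  series: "-0.1 -0.04 0.03 0 0 0 1; -0.18 -0.071 0.05 0 0 0 1; -0.18 -0.071 0.05 0 0 0 1; -0.18 -0.071 0.05 0 0 0 1"

```text
time_s: 2.88
eef_pos: [507.9, 84.2, 200.4]
ee_rot: [-0.0, 0.271, 0.962, 0.0]
force: [0.4, 0.7, 0.2]
grip_width: 0.996
grip_force: 0.0
```

```bash
python3 go.py 508.6 82.4 92 148.4; python3 - <<'E'
from h import *
p=capture("wrist");cv2.imwrite("pics/w1.png",p["img"][...,::-1])
np.savez("w1.npz",**{k:p[k] for k in("img","intrinsics","R","t")})
X=np.array([508.6,82.4,103]);K=np.array(p["intrinsics"])
def proj(X):
    c=np.array(p["R"])@X+p["t"];r=np.hypot(c[0],c[1]);th=np.arctan2(r,c[2]);return K[:2,2]+K[0,0]*th*c[:2]/r
a=np.radians(-31.6);u=np.array([np.cos(a),np.sin(a),0]);v=np.array([-u[1],u[0],0])
im=p["img"][...,::-1].copy()
for e in (-1,1):
  for f in(-1,1):
    cv2.circle(im,tuple(int(k) for k in proj(X+42*e*u+7*f*v)),2,(0,0,255),-1)
    cv2.circle(im,tuple(int(k) for k in proj(X+[0,0,-37]+82.5*e*u+62.5*f*v)),2,(0,255,255),-1)
cv2.imwrite("pics/w1.png",im)
E
```

```text
t 2.88 p [507.9  84.2 200.4] yaw 148.51 grip 0.996 F [0.4 0.7 0.2] q [-0.06  0.31  1.56  0.    1.28 -1.08]
[508.6  82.4  92.  148.4] [-0.0038 -0.003   0.2709] [ 0.0002 -0.0001  0.0012]
```

View pics/w1.png

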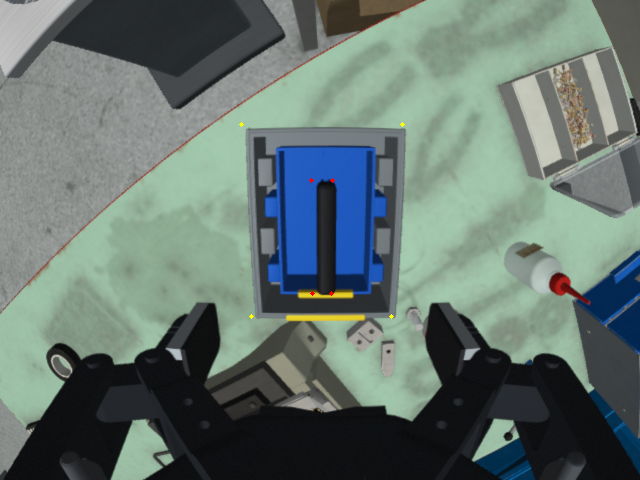

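The wrist view shows the handle at column 326 between the jaws. My projection was about 4 px to its left, so I correct about 2.5 mm along tool y.

Emit:
jog_arm:
  series: "-0.004 0.003 0.08 0 0 0 1; -0.004 0.003 0.16 0 0 0 1; -0.004 0.003 0.22 0 0 0 1; -0.004 0.003 0.25 0 0 0 1; -0.004 0.003 0.27 0 0 0 1; -0.004 0.003 0.27 0 0 0 0.2; -0.004 0.003 0.27 0 0 0 -0.3; -0.004 0.003 0.27 0 0 0 -0.5"
  grip_force: 30

```text
time_s: 3.92
eef_pos: [510.9, 82.9, 92.6]
ee_rot: [0.0, 0.272, 0.962, 0.0]
force: [0.1, -0.1, -0.4]
grip_width: 0.378
grip_force: 0.0
```

```bash
python3 go.py 509.9 84.5 92 148.4; python3 - <<'E'
from h import *
p=capture("wrist");cv2.imwrite("pics/w2.png",p["img"][...,::-1])
E
```

```text
t 3.92 p [510.9  82.9  92.6] yaw 148.41 grip 0.378 F [ 0.1 -0.1 -0.4] q [-0.07  0.43  1.68 -0.    1.02 -1.09]
[509.9  84.5  92.  148.4] [0.0042 0.0022 0.0015] [0.0003 0.0005 0.0001]
```

View pics/w2.png

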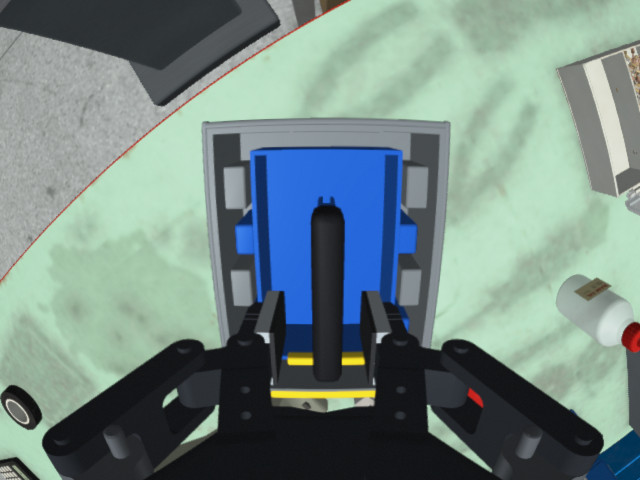

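The jaws straddle the bar, which sits at column 327 against a jaw centre of about 322. I shift 2 mm along tool y, then close and lift.

Emit:
jog_arm:
  series: "0.003 0.005 0 0 0 0 -0.3; 0.003 0.005 0 0 0 0 -0.7; 0.003 0.005 0 0 0 0 -1; 0.003 0.005 0 0 0 0 -1; 0.003 0.005 0 0 0 0 -1; 0.003 0.005 0 0 0 0 -1"
  grip_force: 60

```text
time_s: 4.72
eef_pos: [510.6, 85.2, 92.1]
ee_rot: [0.0, 0.272, 0.962, 0.0]
force: [0.2, 0.8, -0.2]
grip_width: 0.0
grip_force: 0.0
```

Emit:
jog_arm:
  series: "0 0 -0.01 0 0 0 -1; 0 0 -0.025 0 0 0 -1; 0 0 -0.05 0 0 0 -1; 0 0 -0.08 0 0 0 -1; 0 0 -0.12 0 0 0 -1; 0 0 -0.16 0 0 0 -1; 0 0 -0.2 0 0 0 -1; 0 0 -0.24 0 0 0 -1; 0 0 -0.26 0 0 0 -1; 0 0 -0.26 0 0 0 -1; 0 0 -0.26 0 0 0 -1"

```text
time_s: 6.1
eef_pos: [510.3, 85.2, 195.6]
ee_rot: [-0.0, 0.272, 0.962, -0.0]
force: [-0.2, -0.9, 0.1]
grip_width: 0.002
grip_force: 0.0
```

```bash
python3 go.py 430 -110 195 100 430 -110 195 60; python3 - <<'E'
from h import *
p=capture("top");q=capture("side")
a=p["img"][150:380,130:470];b=q["img"][180:450,180:480]
im=np.zeros((540,800,3),np.uint8);im[:270,:400]=cv2.resize(a,(400,270));im[:540,400:]=cv2.resize(b,(400,360))[:540] if 0 else np.vstack([cv2.resize(b,(400,360)),np.zeros((180,400,3),np.uint8)])
cv2.imwrite("pics/l1.png",im[...,::-1])
E
```

```text
t 6.1 p [510.3  85.2 195.6] yaw 148.41 grip 0.002 F [-0.2 -0.9  0.1] q [-0.06  0.32  1.56 -0.    1.27 -1.08]
[ 430. -110.  195.  100.] [-0.0846 -0.521   0.0016] [-5.000e-04 -4.000e-04  5.379e-01]
[ 430. -110.  195.   60.] [-0.0846 -0.521   0.0016] [-7.000e-04 -2.000e-04  9.824e-01]
```

View pics/l1.png

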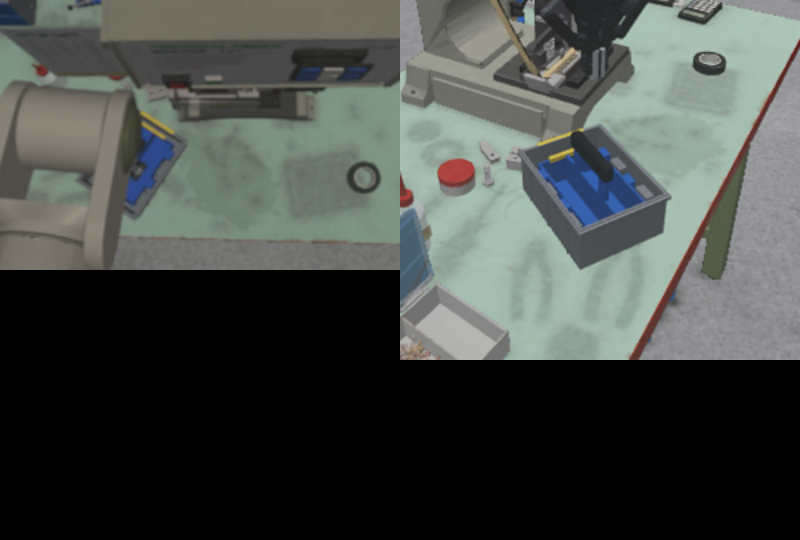

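The grip missed: the fingers are fully shut, and the side view shows the tray still nested and undisturbed. I check the handle's height against both wrist views.

```bash
python3 - <<'E'
from h import *
p=capture("wrist");K=np.array(p["intrinsics"]);print(K[0,0],K[:2,2])
from scipy.spatial.transform import Rotation as Ro
s=sense();Rt=Ro.from_quat(np.roll(s["ee_rot"],-1)).as_matrix();tp=np.array(s["eef_pos"])
R=np.array(p["R"]);t=np.array(p["t"])
c=-R.T@t;print("cam in tool",Rt.T@(c-tp),"cam axes in tool\n",(R@Rt).T.round(3))
def pj(Xt): # tool coords
    x=R@(Rt@Xt+tp)+t;r=np.hypot(*x[:2]);return (K[:2,2]+K[0,0]*np.arctan2(r,x[2])*x[:2]/max(r,1e-9)).round(1)
for z in(-20,-10,0,10,19): print(z,"open32",pj(np.array([0,-16,z])),pj(np.array([0,16,z])),"ax",pj(np.array([0,0,z])), "bar ends at this depth",pj(np.array([42,0,z])),pj(np.array([-42,0,z])),"w7",pj(np.array([0,7,z]))-pj(np.array([0,-7,z])))
cv2.imwrite("pics/w3.png",p["img"][...,::-1])
E
```

```text
371.64829954431775 [322.45412785 241.01325523]
cam in tool [  73.77256313   -0.72555651 -155.02563981] cam axes in tool
 [[-0.    -0.957 -0.289]
 [ 1.    -0.    -0.   ]
 [ 0.    -0.289  0.957]]
-20 open32 [285.5 317.6] [363.1 317.6] ax [324.3 317.9] bar ends at this depth [324.5 217.9] [324.1 395.5] w7 [34.  0.]
-10 open32 [287.6 306.7] [360.8 306.7] ax [324.2 306.9] bar ends at this depth [324.4 212.2] [324.1 382.4] w7 [32.1  0. ]
0 open32 [289.5 297. ] [358.8 296.9] ax [324.1 297.1] bar ends at this depth [324.3 207.2] [324.  370.4] w7 [30.4  0. ]
10 open32 [291.1 288.2] [356.9 288.1] ax [324.1 288.3] bar ends at this depth [324.2 202.7] [323.9 359.4] w7 [28.9  0. ]
19 open32 [292.5 281. ] [355.4 281. ] ax [324.  281.1] bar ends at this depth [324.1 199.2] [323.9 350.2] w7 [27.6  0. ]
```

View pics/w3.png

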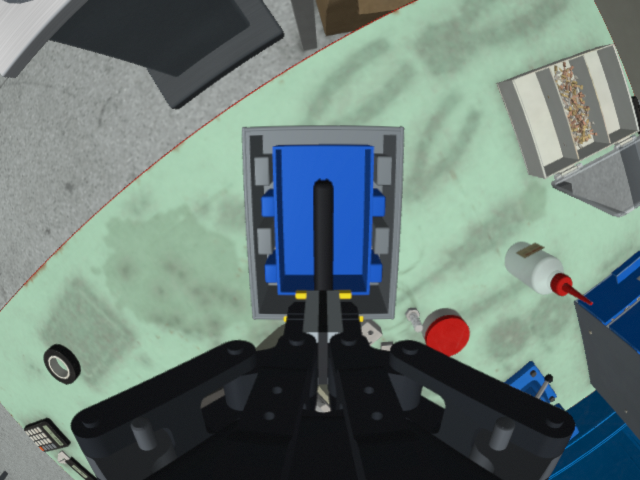

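The closed tips appear at row 290. By the calibration that is about 20 mm behind the TCP rather than 19 mm ahead, so the pads closed above the bar. I go down again to TCP z of about 62 with the jaws at about 34 mm, which is clear either way, and close.

Emit:
jog_arm:
  series: "0 0 0 0 0 0 -0.2; 0 0 0.1 0 0 0 -0.2; 0 0 0.17 0 0 0 -0.2; 0 0 0.22 0 0 0 -0.2; 0 0 0.26 0 0 0 -0.2; 0 0 0.28 0 0 0 -0.2; 0 0 0.3 0 0 0 -0.2; 0 0 0.32 0 0 0 -0.2; 0 0 0.333 0 0 0 -0.2; 0 0 0.333 0 0 0 -0.2"
  grip_force: 40

```text
time_s: 7.5
eef_pos: [510.5, 85.2, 62.7]
ee_rot: [-0.0, 0.272, 0.962, -0.0]
force: [0.0, -0.5, 0.0]
grip_width: 0.399
grip_force: 0.0
```

Emit:
jog_arm:
  series: "0 0 0 0 0 0 -0.5; 0 0 0 0 0 0 -0.8; 0 0 0 0 0 0 -1; 0 0 0 0 0 0 -1; 0 0 0 0 0 0 -1"
  grip_force: 60

```text
time_s: 8.12
eef_pos: [511.0, 85.3, 63.3]
ee_rot: [0.001, 0.272, 0.962, 0.0]
force: [-0.0, 2.5, 5.5]
grip_width: 0.156
grip_force: 60.0
```

Emit:
jog_arm:
  series: "0 0 -0.01 0 0 0 -1; 0 0 -0.02 0 0 0 -1; 0 0 -0.04 0 0 0 -1; 0 0 -0.07 0 0 0 -1; 0 0 -0.1 0 0 0 -1; 0 0 -0.14 0 0 0 -1; 0 0 -0.18 0 0 0 -1; 0 0 -0.22 0 0 0 -1; 0 0 -0.26 0 0 0 -1; 0 0 -0.26 0 0 0 -1; 0 0 -0.26 0 0 0 -1"

```text
time_s: 9.5
eef_pos: [510.3, 85.2, 166.6]
ee_rot: [-0.0, 0.272, 0.962, -0.0]
force: [-0.6, 0.1, -3.8]
grip_width: 0.157
grip_force: 58.7
```

```bash
python3 go.py 430 -120 167 60 430 -120 67 60; python3 - <<'E'
from h import *
P={n:capture(n) for n in("top","side")}
for l in("tray_handle","tray_yellow_end","tray","bin_yellow_end","bin"):
  for n in P:
    m=mark_of(l,P[n])
    if m: print(l,n,np.round(m[0]["point"]),round(m[0]["confidence"],2),[atz(P[n],m[0]["point"],z).round(0)[:2] for z in (66,107,150,195)])
b=P["side"]["img"][180:420,200:460];cv2.imwrite("pics/l2.png",cv2.resize(b,(780,600) if 0 else (650,600))[...,::-1])
E
```

```text
t 9.5 p [510.3  85.2 166.6] yaw 148.41 grip 0.157 F [-0.6  0.1 -3.8] q [-0.06  0.34  1.6  -0.    1.2  -1.08]
[ 430. -120.  167.   60.] [-0.0977 -0.5422 -0.001 ] [-5.000e-04 -1.000e-04  9.824e-01]
[ 430. -120.   67.   60.] [-0.0979 -0.5421  0.249 ] [-5.000e-04 -1.000e-04  9.824e-01]
tray_handle side [249. 325.] 0.82 [array([593., -72.]), array([564., -18.]), array([535.,  39.]), array([504.,  99.])]
tray_yellow_end top [253. 255.] 0.63 [array([579.,  60.]), array([572.,  54.]), array([566.,  49.]), array([559.,  43.])]
tray_yellow_end side [244. 307.] 0.72 [array([632., -70.]), array([600., -16.]), array([567.,  41.]), array([533., 100.])]
tray top [281. 237.] 0.84 [array([520.,  94.]), array([517.,  87.]), array([513.,  79.]), array([509.,  72.])]
tray side [290. 323.] 0.63 [array([536.,  41.]), array([513.,  86.]), array([488., 133.]), array([462., 183.])]
bin_yellow_end top [256. 261.] 0.83 [array([574.,  48.]), array([568.,  43.]), array([562.,  38.]), array([556.,  33.])]
bin_yellow_end side [281. 302.] 0.79 [array([580.,  37.]), array([553.,  83.]), array([524., 130.]), array([494., 180.])]
bin top [292. 243.] 0.56 [array([500.,  80.]), array([497.,  73.]), array([494.,  67.]), array([491.,  60.])]
bin side [338. 321.] 0.56 [array([483., 145.]), array([464., 182.]), array([444., 220.]), array([423., 260.])]
```

View pics/l2.png

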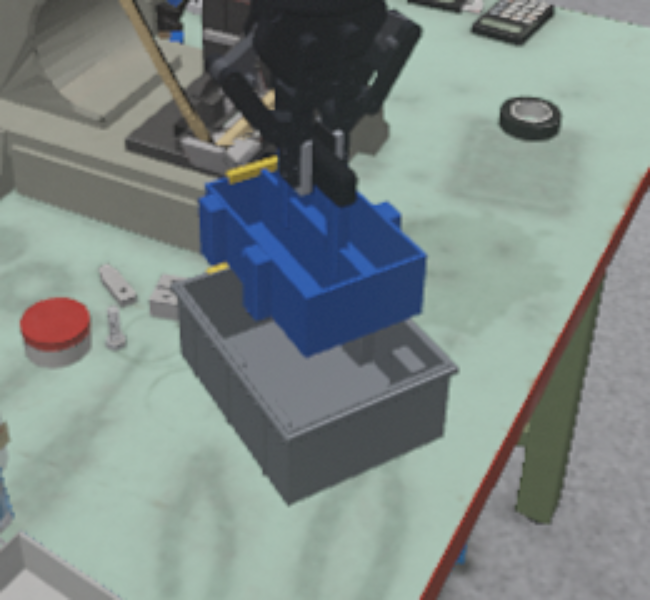

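The side view shows the tray hanging level, clear above the empty bin, which has not moved. I carry it towards the robot, turn it a quarter and set it down on the table.

Emit:
jog_arm:
  series: "0.04 -0.03 0 0 0 0 -1; 0.1 -0.06 0 0 0 0 -1; 0.17 -0.105 0 0 0 0 -1; 0.16 -0.14 0 0 0 0.06 -1; 0.14 -0.18 0 0 0 0.14 -1; 0.11 -0.22 0 0 0 0.22 -1; 0.08 -0.26 0 0 0 0.3 -1; 0.05 -0.31 0 0 0 0.38 -1; 0.02 -0.36 0 0 0 0.46 -1; -0.01 -0.41 0 0 0 0.54 -1; -0.04 -0.46 0 0 0 0.62 -1; -0.07 -0.5 0 0 0 0.7 -1; -0.09 -0.53 0 0 0 0.78 -1; -0.098 -0.542 0 0 0 0.86 -1; -0.098 -0.542 0 0 0 0.94 -1; -0.098 -0.542 0 0 0 0.982 -1; -0.098 -0.542 0 0 0 0.982 -1; -0.098 -0.542 0 0 0 0.982 -1"

```text
time_s: 12.35
eef_pos: [430.5, -120.0, 166.9]
ee_rot: [0.0, 0.866, 0.501, 0.0]
force: [0.2, 0.5, -4.1]
grip_width: 0.151
grip_force: 58.8
```

Emit:
jog_arm:
  series: "0 0 0.05 0 0 0 -1; 0 0 0.1 0 0 0 -1; 0 0 0.15 0 0 0 -1; 0 0 0.19 0 0 0 -1; 0 0 0.22 0 0 0 -1; 0 0 0.235 0 0 0 -1; 0 0 0.245 0 0 0 -1; 0 0 0.255 0 0 0 -1; 0 0 0.255 0 0 0 -1; 0 0 0.255 0 0 0 -1"

```text
time_s: 13.6
eef_pos: [430.6, -120.1, 65.1]
ee_rot: [0.0, 0.866, 0.5, 0.0]
force: [0.1, -0.3, -3.2]
grip_width: 0.156
grip_force: 58.8
```

Emit:
jog_arm:
  series: "0 0 0.004 0 0 0 -1; 0 0 0.007 0 0 0 -1; 0 0 0.01 0 0 0 -1; 0 0 0.01 0 0 0 -1; 0 0 0.01 0 0 0 -1"

```text
time_s: 14.22
eef_pos: [430.5, -120.0, 60.9]
ee_rot: [0.0, 0.866, 0.5, 0.0]
force: [0.5, 0.6, -3.4]
grip_width: 0.154
grip_force: 58.8
```

Emit:
jog_arm:
  series: "0 0 0.003 0 0 0 -1; 0 0 0.005 0 0 0 -1; 0 0 0.005 0 0 0 -1; 0 0 0.005 0 0 0 -1"

```text
time_s: 14.72
eef_pos: [430.7, -120.1, 60.3]
ee_rot: [0.0, 0.866, 0.5, 0.0]
force: [-6.0, 4.1, 16.5]
grip_width: 0.153
grip_force: 61.8
```

The tray is standing on the table. I release it, rise and go to the tape.

Emit:
jog_arm:
  series: "0 0 0 0 0 0 -0.4; 0 0 0 0 0 0 0; 0 0 0 0 0 0 0; 0 0 -0.06 0 0 0 0; 0 0 -0.14 0 0 0 0; 0 0 -0.24 0 0 0 0.5; 0 0 -0.25 0 0 0 1; 0 0 -0.25 0 0 0 1"

```text
time_s: 15.72
eef_pos: [430.3, -119.9, 158.4]
ee_rot: [-0.0, 0.866, 0.5, -0.0]
force: [0.0, -0.3, -0.7]
grip_width: 0.998
grip_force: 0.0
```

```bash
python3 go.py 495 -328.5 120 60; python3 - <<'E'
from h import *
P={n:capture(n) for n in("top","side")}
for l in("tray_yellow_end","tray_handle","tape_black"):
  for n in P:
    m=mark_of(l,P[n])
    if m: print(l,n,round(m[0]["confidence"],2),[atz(P[n],m[0]["point"],z).round(0)[:2] for z in (0,45,89)])
E
```

```text
t 15.72 p [ 430.3 -119.9  158.4] yaw 60.03 grip 0.998 F [ 0.  -0.3 -0.7] q [-0.54  0.2   1.81 -0.    1.13 -0.01]
[ 495.  -328.5  120.    60. ] [-0.371   0.4007  0.0959] [-0.0003  0.      0.0004]
tray_yellow_end side 0.59 [array([ 409., -237.]), array([ 397., -171.]), array([ 384., -107.])]
tray_handle side 0.78 [array([ 456., -236.]), array([ 440., -171.]), array([ 424., -106.])]
tape_black top 0.73 [array([ 492., -331.]), array([ 489., -320.]), array([ 487., -308.])]
tape_black side 0.6 [array([ 500., -330.]), array([ 480., -257.]), array([ 461., -185.])]
```

Emit:
jog_arm:
  series: "-0.06 0.07 0 0 0 0 1; -0.14 0.15 0 0 0 0 1; -0.22 0.24 0 0 0 0 1; -0.3 0.32 0 0 0 0 1; -0.35 0.38 0.03 0 0 0 1; -0.371 0.401 0.07 0 0 0 1; -0.371 0.401 0.096 0 0 0 1; -0.371 0.401 0.096 0 0 0 1; -0.371 0.401 0.096 0 0 0 1"

```text
time_s: 17.25
eef_pos: [495.5, -328.0, 121.2]
ee_rot: [0.0, 0.866, 0.501, 0.0]
force: [0.4, 0.6, 1.1]
grip_width: 1.0
grip_force: 0.0
```

```bash
python3 go.py 495 -328.5 20 60; cat > wr.py <<'E'
from h import *
def wray(p,rc):
    K=np.array(p["intrinsics"]);R=np.array(p["R"]);v=np.array([rc[1],rc[0]])-K[:2,2];r=np.hypot(*v);th=r/K[0,0]
    return -R.T@np.array(p["t"]),R.T@np.array([*(np.sin(th)*v/r),np.cos(th)])
def watz(p,rc,z):
    c,d=wray(p,rc);return (c+d*(z-c[2])/d[2])[:2]
E
python3 - <<'E'
from wr import *
p=capture("wrist")
m=mark_of("tape_black",p);r=regions_of("tape_black",p)
print([(k["confidence"],watz(p,k["point"],0)) for k in m[:2]])
if r:
    q=np.array([watz(p,rc,18) for rc in np.argwhere(r[0]["region"])],np.float32);print(r[0]["confidence"],cv2.minAreaRect(q),cv2.minEnclosingCircle(q),q.mean(0), np.argwhere(r[0]["region"]).min(0),np.argwhere(r[0]["region"]).max(0))
cv2.imwrite("pics/w4.png",p["img"][...,::-1])
E
```

```text
t 17.25 p [ 495.5 -328.   121.2] yaw 60.08 grip 1.0 F [0.4 0.6 1.1] q [-0.78  0.55  1.41  0.    1.18 -0.26]
[ 495.  -328.5   20.    60. ] [-0.0017 -0.0007  0.253 ] [0.0005 0.0001 0.0009]
[(0.87, array([ 495.2308336 , -332.95814435]))]
0.66 ((497.4127502441406, -330.90460205078125), (59.179168701171875, 58.23769760131836), 23.963037490844727) ((497.05804443359375, -330.6468200683594), 30.532638549804688) [ 497.7791 -330.7219] [195 288] [275 368]
```

View pics/w4.png

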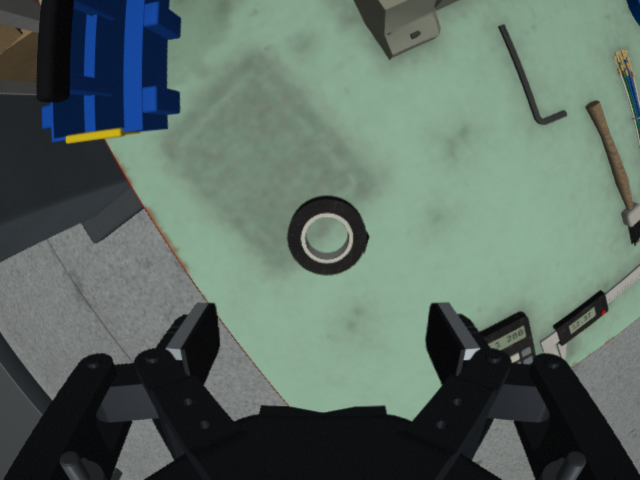

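The tape is at pixel (327, 236). That agrees with the region fit at (497, -330.5), so I offset about 2.5 mm and descend.

Emit:
jog_arm:
  series: "-0.003 0.006 0.08 0 0 0 0.65; -0.003 0.006 0.16 0 0 0 0.65; -0.003 0.006 0.22 0 0 0 0.65; -0.003 0.006 0.27 0 0 0 0.65; -0.003 0.006 0.3 0 0 0 0.65; -0.003 0.006 0.32 0 0 0 0.65; -0.003 0.006 0.32 0 0 0 0.65; -0.003 0.006 0.32 0 0 0 0.65"
  grip_force: 40

```text
time_s: 18.4
eef_pos: [497.1, -331.2, -6.8]
ee_rot: [0.001, 0.866, 0.5, 0.0]
force: [-0.1, 0.5, 0.2]
grip_width: 0.827
grip_force: 0.0
```

```bash
python3 go.py; python3 - <<'E'
from wr import *
p=capture("wrist")
cv2.imwrite("pics/w5.png",cv2.resize(p["img"][200:400,200:450,::-1],(750,600)))
r=regions_of("tape_black",p)
if r:
    q=np.array([watz(p,rc,18) for rc in np.argwhere(r[0]["region"])],np.float32);print(r[0]["confidence"],cv2.minAreaRect(q))
E
```

```text
t 18.4 p [ 497.1 -331.2   -6.8] yaw 60.04 grip 0.827 F [-0.1  0.5  0.2] q [-0.78  0.73  1.49  0.    0.93 -0.26]
0.76 ((497.0223083496094, -329.74578857421875), (61.28942108154297, 57.56929397583008), 84.2812728881836)
```

View pics/w5.png

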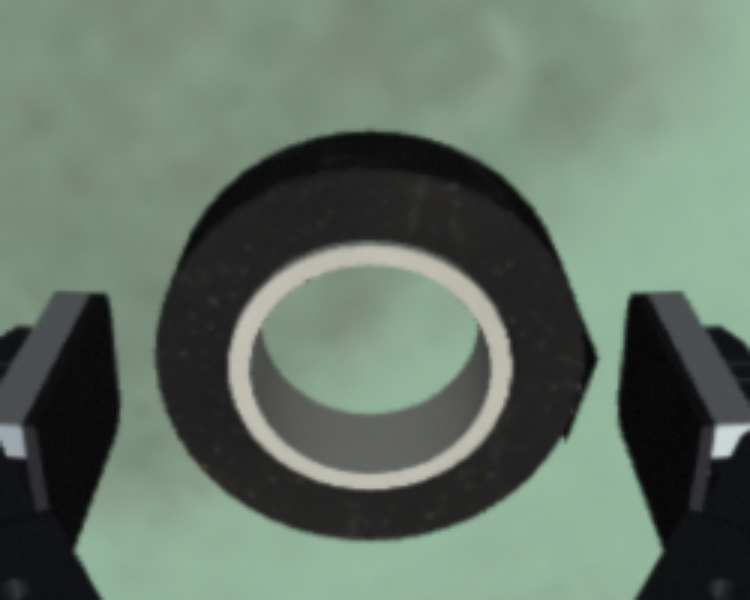

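This was the last picture. It shows the tape centred between the pads (column 373 against 368 in the crop), with the tips about 13 mm above the table. I lower 10 mm and close.

Emit:
jog_arm:
  series: "0 0.001 0.01 0 0 0 0.65; 0 0.001 0.018 0 0 0 0.65; 0 0.001 0.024 0 0 0 0.65; 0 0.001 0.024 0 0 0 0.65"

```text
time_s: 19.0
eef_pos: [497.0, -331.0, -17.4]
ee_rot: [-0.0, 0.866, 0.5, -0.0]
force: [0.7, 0.1, 0.5]
grip_width: 0.825
grip_force: 0.0
```

Emit:
jog_arm:
  series: "0 0 0 0 0 0 0.4; 0 0 0 0 0 0 0.2; 0 0 0 0 0 0 0.1; 0 0 0 0 0 0 0; 0 0 0 0 0 0 0; 0 0 0 0 0 0 0"
  grip_force: 35

```text
time_s: 19.75
eef_pos: [497.8, -331.7, -15.4]
ee_rot: [0.001, 0.866, 0.5, 0.0]
force: [-1.4, 0.9, 13.0]
grip_width: 0.661
grip_force: 41.9
```

Emit:
jog_arm:
  series: "0 0 -0.02 0 0 0 0; 0 0 -0.06 0 0 0 0; 0 0 -0.14 0 0 0 0; 0 0 -0.24 0 0 0 0; 0 0 -0.34 0 0 0 0; 0 0 -0.4 0 0 0 0; 0 0 -0.4 0 0 0 0; 0 0 -0.4 0 0 0 0"

```text
time_s: 20.75
eef_pos: [496.7, -330.7, 141.9]
ee_rot: [-0.001, 0.866, 0.5, -0.0]
force: [-0.5, 0.1, -1.1]
grip_width: 0.657
grip_force: 37.8
```

```bash
python3 go.py 470 -120 145 58.4 510.5 84.5 145 58.4
```

```text
t 20.75 p [ 496.7 -330.7  141.9] yaw 60.03 grip 0.657 F [-0.5  0.1 -1.1] q [-0.78  0.54  1.38  0.    1.23 -0.26]
[ 470.  -120.   145.    58.4] [ 0.423  -0.3209 -0.0071] [-0.0011 -0.0003  0.0181]
[510.5  84.5 145.   58.4] [ 0.9165 -0.4886 -0.0066] [-0.0011 -0.0003  0.0181]
```

Emit:
jog_arm:
  series: "0.05 -0.06 -0.005 0 0 0.01 0; 0.14 -0.13 -0.007 0 0 0.018 0; 0.24 -0.2 -0.007 0 0 0.018 0; 0.33 -0.26 -0.007 0 0 0.018 0; 0.43 -0.32 -0.007 0 0 0.018 0; 0.53 -0.36 -0.007 0 0 0.018 0; 0.63 -0.4 -0.007 0 0 0.018 0; 0.73 -0.43 -0.007 0 0 0.018 0; 0.82 -0.46 -0.007 0 0 0.018 0; 0.88 -0.48 -0.007 0 0 0.018 0; 0.917 -0.489 -0.007 0 0 0.018 0; 0.917 -0.489 -0.007 0 0 0.018 0; 0.917 -0.489 -0.007 0 0 0.018 0; 0.917 -0.489 -0.007 0 0 0.018 0"

```text
time_s: 22.5
eef_pos: [510.8, 83.6, 145.6]
ee_rot: [0.0, 0.873, 0.487, -0.0]
force: [0.6, -1.4, 0.1]
grip_width: 0.659
grip_force: 37.8
```

```bash
python3 go.py 510.5 84.5 -10 58.4; cat > binm.py <<'E'
from wr import *
p=capture("wrist");P=capture("top")
for n,q,f in(("wrist",p,watz),("top",P,lambda p,rc,z:atz(p,rc,z)[:2])):
    for l,z in(("bin",0),("bin_ledges",48),("bin_yellow_end",66)):
        m=mark_of(l,q)
        if m: print(n,l,round(m[0]["confidence"],2),f(q,m[0]["point"],z).round(1))
    r=regions_of("bin",q)
    if r:
        h=cv2.convexHull(np.argwhere(r[0]["region"]).astype(np.float32))[:,0]
        w=np.array([f(q,x,66) for x in h],np.float32);print(n,"rim",cv2.minAreaRect(w))
    np.savez(f"bin_{n}.npz",**{k:q[k] for k in("img","intrinsics","R","t")})
E
python3 binm.py
```

```text
t 22.5 p [510.8  83.6 145.6] yaw 58.35 grip 0.659 F [ 0.6 -1.4  0.1] q [-0.06  0.37  1.63 -0.    1.15  0.49]
[510.5  84.5 -10.   58.4] [ 0.0016 -0.0019  0.3891] [-0.0001  0.0001 -0.0006]
wrist bin 0.75 [511.9  83.7]
wrist bin_ledges 0.79 [510.9  81.1]
wrist bin_yellow_end 0.95 [579.2  42. ]
wrist rim ((513.042724609375, 83.73527526855469), (125.54569244384766, 164.74609375), 58.40458297729492)
top bin 0.56 [510.2  86.2]
top bin_yellow_end 0.95 [575.9  42.6]
top rim ((509.0224914550781, 80.74066925048828), (127.31568145751953, 162.8072509765625), 57.78828048706055)
```

The bin rim fit from the wrist is 125.5 x 164.7 mm, which matches the given size, centred at (513, 83.7) with yaw -31.6°. I lower the tape in.

Emit:
jog_arm:
  series: "0.004 0.003 0.06 0 0 0 0; 0.004 0.003 0.13 0 0 0 0; 0.004 0.003 0.2 0 0 0 0; 0.004 0.003 0.26 0 0 0 0; 0.004 0.003 0.31 0 0 0 0; 0.004 0.003 0.35 0 0 0 0; 0.004 0.003 0.37 0 0 0 0; 0.004 0.003 0.385 0 0 0 0; 0.004 0.003 0.39 0 0 0 0; 0.004 0.003 0.39 0 0 0 0"

```text
time_s: 24.25
eef_pos: [512.9, 85.1, -10.1]
ee_rot: [0.0, 0.873, 0.488, 0.0]
force: [-0.5, -0.7, 0.5]
grip_width: 0.662
grip_force: 37.8
```

Emit:
jog_arm:
  series: "0 0 0.003 0 0 0 0; 0 0 0.004 0 0 0 0; 0 0 0.004 0 0 0 0"

```text
time_s: 24.62
eef_pos: [512.8, 85.1, -11.8]
ee_rot: [0.0, 0.873, 0.488, 0.0]
force: [-0.2, -0.8, -0.6]
grip_width: 0.657
grip_force: 37.8
```

Emit:
jog_arm:
  series: "0 0 0.003 0 0 0 0; 0 0 0.003 0 0 0 0; 0 0 0.003 0 0 0 0.3; 0 0 0.003 0 0 0 0.65; 0 0 0.003 0 0 0 0.65; 0 0 -0.03 0 0 0 0.65; 0 0 -0.1 0 0 0 0.65; 0 0 -0.2 0 0 0 0.65; 0 0 -0.3 0 0 0 0.65; 0 0 -0.38 0 0 0 0.3; 0 0 -0.4 0 0 0 0; 0 0 -0.4 0 0 0 0"

```text
time_s: 26.12
eef_pos: [512.6, 85.1, 147.9]
ee_rot: [-0.0, 0.873, 0.488, -0.0]
force: [-0.4, 0.3, -0.5]
grip_width: 0.501
grip_force: 0.0
```

```bash
python3 binm.py; python3 go.py 470 -60 165 60 430.6 -120.1 165 60; python3 - <<'E'
from wr import *
p=capture("wrist")
r=regions_of("tape_black",p)
for k in r[:2]:
    q=np.array([watz(p,rc,21) for rc in np.argwhere(k["region"])],np.float32);print(k["confidence"],cv2.minAreaRect(q))
E
```

```text
wrist bin 0.57 [513.6  84. ]
wrist bin_yellow_end 0.93 [578.6  41.4]
wrist rim ((513.1859130859375, 84.23011016845703), (126.2885513305664, 164.85037231445312), 58.85997009277344)
top bin 0.73 [508.9  84.2]
top bin_ledges 0.73 [511.5  83.6]
top bin_yellow_end 0.94 [575.3  44. ]
top rim ((497.13677978515625, 34.982330322265625), (76.74723815917969, 177.41297912597656), 83.03700256347656)
t 26.62 p [512.7  85.1 147.9] yaw 58.41 grip 0.502 F [-0.8  0.1  0.1] q [-0.06  0.37  1.62  0.    1.16  0.49]
[470. -60. 165.  60.] [-0.3649  0.0991 -0.0428] [-0.0002  0.0001 -0.0177]
[ 430.6 -120.1  165.    60. ] [-0.5445  0.0939 -0.0428] [-0.0002  0.0001 -0.0177]
0.76 ((512.9845581054688, 85.53741455078125), (59.44856262207031, 57.03623580932617), 79.2623062133789)
```

The tape lies flat at the centre of the bin, measuring 58 mm round. I go back to the tray.

Emit:
jog_arm:
  series: "-0.06 -0.02 -0.04 0 0 -0.01 -0.2; -0.15 0.02 -0.043 0 0 -0.018 -0.2; -0.25 0.06 -0.043 0 0 -0.018 -0.2; -0.35 0.09 -0.043 0 0 -0.018 -0.2; -0.44 0.094 -0.043 0 0 -0.018 -0.2; -0.51 0.094 -0.043 0 0 -0.018 -0.2; -0.545 0.094 -0.043 0 0 -0.018 -0.2; -0.545 0.094 -0.043 0 0 -0.018 -0.2; -0.545 0.094 -0.043 0 0 -0.018 -0.2; -0.545 0.094 -0.043 0 0 -0.018 -0.2"

```text
time_s: 27.98
eef_pos: [430.9, -119.7, 165.3]
ee_rot: [-0.0, 0.866, 0.501, 0.0]
force: [1.3, -0.2, 0.0]
grip_width: 0.401
grip_force: 0.0
```

```bash
python3 go.py 430.6 -120.1 60 60; python3 - <<'E'
from wr import *
p=capture("wrist")
for l,z in(("tray_handle",89),("tray_yellow_end",45),("tray",0)):
    m=mark_of(l,p)
    if m: print(l,round(m[0]["confidence"],2),watz(p,m[0]["point"],z).round(1))
g=p["img"].astype(int).max(2)<55
# bar: dark pixels near the expected bar top outline
q=np.array([[r,c] for r in range(150,270) for c in range(295,350) if g[r,c]])
w=np.array([watz(p,x,100) for x in q],np.float32);print(len(w),cv2.minAreaRect(w),q.min(0),q.max(0))
E
```

```text
t 27.98 p [ 430.9 -119.7  165.3] yaw 60.1 grip 0.401 F [ 1.3 -0.2  0. ] q [-0.53  0.2   1.8   0.    1.14 -0.01]
[ 430.6 -120.1   60.    60. ] [-1.300e-03 -1.000e-04  2.632e-01] [-0.     -0.0001  0.0011]
tray_handle 0.67 [ 429.5 -122.8]
tray_yellow_end 0.74 [ 398.8 -179.4]
tray 0.82 [ 431.6 -122.6]
1265 ((437.9343566894531, -107.26187133789062), (52.89466094970703, 12.070018768310547), 60.09253692626953) [186 313] [269 332]
```

Emit:
jog_arm:
  series: "0 0 0.07 0 0 0 -0.2; 0 0 0.14 0 0 0 -0.2; 0 0 0.2 0 0 0 -0.2; 0 0 0.24 0 0 0 -0.2; 0 0 0.262 0 0 0 -0.2; 0 0 0.262 0 0 0 -0.2; 0 0 0.262 0 0 0 -0.6; 0 0 0.262 0 0 0 -0.9; 0 0 0.262 0 0 0 -1; 0 0 0.262 0 0 0 -1; 0 0 0.262 0 0 0 -1"
  grip_force: 60

```text
time_s: 29.55
eef_pos: [430.7, -120.4, 61.2]
ee_rot: [0.0, 0.866, 0.5, 0.0]
force: [-3.0, 1.4, 6.4]
grip_width: 0.149
grip_force: 59.4
```

Emit:
jog_arm:
  series: "0 0 -0.01 0 0 0 -1; 0 0 -0.03 0 0 0 -1; 0 0 -0.07 0 0 0 -1; 0 0 -0.13 0 0 0 -1; 0 0 -0.2 0 0 0 -1; 0 0 -0.26 0 0 0 -1; 0 0 -0.3 0 0 0 -1; 0 0 -0.3 0 0 0 -1; 0 0 -0.3 0 0 0 -1"

```text
time_s: 30.68
eef_pos: [430.2, -120.1, 179.8]
ee_rot: [-0.001, 0.866, 0.5, -0.0]
force: [-0.1, 0.3, -4.0]
grip_width: 0.156
grip_force: 58.7
```

```bash
python3 go.py 430.6 -60 180 -31.6 512 84 180 -31.6
```

```text
t 30.68 p [ 430.2 -120.1  179.8] yaw 60.03 grip 0.156 F [-0.1  0.3 -4. ] q [-0.54  0.18  1.78 -0.    1.18 -0.01]
[430.6 -60.  180.  -31.6] [ 0.1306 -0.0742 -0.0003] [-6.0000e-04  6.0000e-04  1.0181e+00]
[512.   84.  180.  -31.6] [ 5.442e-01 -7.770e-02 -3.000e-04] [-6.0000e-04  6.0000e-04  1.0181e+00]
```

Emit:
jog_arm:
  series: "0 0 0 0 0 0.06 -1; 0.02 -0.01 0 0 0 0.14 -1; 0.04 -0.02 0 0 0 0.22 -1; 0.06 -0.03 0 0 0 0.3 -1; 0.08 -0.04 0 0 0 0.38 -1; 0.1 -0.055 0 0 0 0.46 -1; 0.12 -0.07 0 0 0 0.54 -1; 0.13 -0.074 0 0 0 0.62 -1; 0.13 -0.074 0 0 0 0.7 -1; 0.13 -0.074 0 0 0 0.78 -1; 0.13 -0.074 0 0 0 0.86 -1; 0.13 -0.074 0 0 0 0.94 -1; 0.13 -0.074 0 0 0 1 -1; 0.13 -0.074 0 0 0 1 -1; 0.13 -0.074 0 0 0 1 -1"

```text
time_s: 32.55
eef_pos: [430.8, -60.4, 180.1]
ee_rot: [-0.0, 0.966, -0.258, -0.0]
force: [0.8, -1.1, -3.2]
grip_width: 0.153
grip_force: 58.7
```

```bash
python3 go.py 512.5 84.2 180 -31.6
```

```text
t 32.55 p [430.8 -60.4 180.1] yaw -29.86 grip 0.153 F [ 0.8 -1.1 -3.2] q [-0.41  0.15  1.81  0.    1.18  1.68]
[512.5  84.2 180.  -31.6] [-2.800e-03 -4.153e-01  3.000e-04] [0.0001 0.0005 0.0193]
```

Emit:
jog_arm:
  series: "0 -0.05 0 0 0 0.01 -1; 0 -0.11 0 0 0 0.019 -1; 0 -0.18 0 0 0 0.019 -1; -0.001 -0.25 0 0 0 0.019 -1; -0.002 -0.32 0 0 0 0.019 -1; -0.003 -0.37 0 0 0 0.019 -1; -0.003 -0.4 0 0 0 0.019 -1; -0.003 -0.415 0 0 0 0.019 -1; -0.003 -0.415 0 0 0 0.019 -1; -0.003 -0.415 0 0 0 0.019 -1; -0.003 -0.415 0 0 0 0.019 -1"

```text
time_s: 33.92
eef_pos: [512.7, 83.6, 180.6]
ee_rot: [0.0, 0.962, -0.273, 0.0]
force: [-0.1, -0.5, -4.5]
grip_width: 0.155
grip_force: 58.9
```

```bash
python3 go.py 512.5 84.2 108.5 -31.6; cat > al.py <<'E'
from wr import *
import sys
p=capture("wrist");b=float(sys.argv[1])
for l,z in(("tray_yellow_end",b+45),("tray_handle",b+89),("tray",b),("bin_yellow_end",66)):
    m=mark_of(l,p)
    if m: print(l,round(m[0]["confidence"],2),watz(p,m[0]["point"],z).round(1))
for l,z in(("bin",66),("tray",b+45)):
    r=regions_of(l,p)
    if r:
        q=np.array([watz(p,x,z) for x in cv2.convexHull(np.argwhere(r[0]["region"]).astype(np.float32))[:,0]],np.float32)
        e=cv2.minAreaRect(q);u=np.array([.852,-.524]);v=np.array([.524,.852]);print(l,r[0]["confidence"],e,"u",(q@u).min(),(q@u).max(),"v",(q@v).min(),(q@v).max())
cv2.imwrite("pics/al%d.png"%b,p["img"][...,::-1])
E
python3 al.py 119.5
```

```text
t 33.92 p [512.7  83.6 180.6] yaw -31.7 grip 0.155 F [-0.1 -0.5 -4.5] q [-0.06  0.33  1.57 -0.    1.23  2.06]
[512.5  84.2 108.5 -31.6] [-0.0013 -0.0011  0.1802] [ 0.     -0.0001 -0.0011]
tray_handle 0.66 [508.9  84.3]
tray 0.77 [512.5  84.2]
bin_yellow_end 0.74 [577.1  41.4]
bin 0.71 ((573.0552978515625, 46.14691162109375), (124.83500671386719, 23.159032821655273), 58.24570083618164) u 452.30740269625187 475.5875906219482 v 277.18590699386596 402.0358310852051
tray 0.71 ((503.855224609375, 88.16326904296875), (103.74505615234375, 152.39230346679688), 58.257469177246094) u 306.8654153442383 459.3816630554199 v 287.17368943023683 390.9433885192871
```

The tray over the bin is 103.7 mm wide with its middle at v = 339.1. The bin's middle is at v = 339.6, and the lengthwise offset is about 1 mm. Both are within the play, so I lower it.

Emit:
jog_arm:
  series: "-0.002 -0.001 0.03 0 0 0 -1; -0.002 -0.001 0.06 0 0 0 -1; -0.002 -0.001 0.09 0 0 0 -1; -0.002 -0.001 0.115 0 0 0 -1; -0.002 -0.001 0.135 0 0 0 -1; -0.002 -0.001 0.15 0 0 0 -1; -0.002 -0.001 0.16 0 0 0 -1; -0.002 -0.001 0.168 0 0 0 -1; -0.002 -0.001 0.172 0 0 0 -1; -0.002 -0.001 0.172 0 0 0 -1; -0.002 -0.001 0.172 0 0 0 -1"

```text
time_s: 35.65
eef_pos: [512.4, 84.7, 111.9]
ee_rot: [-0.0, 0.962, -0.273, 0.0]
force: [0.1, 0.4, -4.1]
grip_width: 0.152
grip_force: 59.0
```

Emit:
jog_arm:
  series: "0 0 0.003 0 0 0 -1; 0 0 0.006 0 0 0 -1; 0 0 0.007 0 0 0 -1; 0 0 0.007 0 0 0 -1"

```text
time_s: 36.15
eef_pos: [512.5, 84.8, 109.2]
ee_rot: [-0.0, 0.962, -0.273, 0.0]
force: [-0.6, 1.2, 0.2]
grip_width: 0.154
grip_force: 59.5
```

Emit:
jog_arm:
  series: "0 0 0.002 0 0 0 -1; 0 0 0.002 0 0 0 -1; 0 0 0.002 0 0 0 -1"

```text
time_s: 36.52
eef_pos: [512.6, 84.7, 109.1]
ee_rot: [-0.0, 0.962, -0.273, 0.001]
force: [-3.8, 1.9, 8.6]
grip_width: 0.153
grip_force: 60.8
```

```bash
python3 al.py 48
```

```text
tray_yellow_end 0.23 [576.7  42.5]
tray_handle 0.87 [510.3  85.4]
tray 0.73 [463.1 115.1]
bin_yellow_end 0.9 [577.7  42.4]
bin 0.58 ((525.1202392578125, 75.67649841308594), (125.04861450195312, 135.71710205078125), 58.572731018066406) u 340.0451916503906 475.6608955039978 v 276.94665069580077 402.29681762695316
tray 0.71 ((503.293701171875, 89.76795959472656), (102.99411010742188, 151.2001953125), 58.118919372558594) u 306.1592581176758 457.5027137145996 v 288.5533194732666 391.6072960205078
```

The tray is in contact at the expected height, with TCP z about 109 for the 48 mm ledges. I release it and withdraw.

Emit:
jog_arm:
  series: "0 0 0 0 0 0 -0.6; 0 0 0 0 0 0 -0.2; 0 0 0 0 0 0 -0.2; 0 0 -0.03 0 0 0 -0.2; 0 0 -0.08 0 0 0 -0.2; 0 0 -0.15 0 0 0 -0.2; 0 0 -0.22 0 0 0 -0.2; 0 0 -0.25 0 0 0 -0.2; -0.08 0 -0.25 0 0 0 -0.2; -0.2 0 -0.25 0 0 0 -0.2; -0.32 0 -0.25 0 0 0 -0.2; -0.45 0 -0.25 0 0 0 -0.2; -0.45 0 -0.25 0 0 0 -0.2; -0.45 0 -0.25 0 0 0 -0.2"

```text
time_s: 38.62
eef_pos: [359.5, 179.1, 208.2]
ee_rot: [-0.0, 0.962, -0.273, 0.0]
force: [0.8, 0.4, 0.9]
grip_width: 0.401
grip_force: 0.0
```

```bash
python3 go.py; python3 - <<'E'
from wr import *
P={n:capture(n) for n in("top","side")}
for l,z in(("tray_handle",137),("tray_yellow_end",93),("bin_yellow_end",66),("oil_bottle",0),("tin",0),("bin",0)):
    rs=[]
    for n in P:
        m=mark_of(l,P[n])
        if m: rs.append(ray(P[n],m[0]["point"]));print(l,n,round(m[0]["confidence"],2),atz(P[n],m[0]["point"],z).round(1))
    if len(rs)>1: print("  tri",tri(rs).round(1))
for n in P: cv2.imwrite(f"pics/end_{n}.png",P[n]["img"][...,::-1])
# colour of what lies along each long-side/end: yellow pixels
for n in P:
    h=cv2.cvtColor(P[n]["img"],cv2.COLOR_RGB2HSV);y=cv2.inRange(h,(22,130,110),(34,255,255))
    k,_,st,ce=cv2.connectedComponentsWithStats(y)
    print(n,[(ce[i].round(0),st[i,4],atz(P[n],ce[i][::-1],93).round(0)[:2]) for i in range(1,k) if st[i,4]>8])
E
```

```text
t 38.62 p [359.5 179.1 208.2] yaw -31.67 grip 0.401 F [0.8 0.4 0.9] q [ 0.17  0.05  1.85 -0.    1.24  2.29]
tray_handle top 0.86 [506.3  77.7 137. ]
tray_handle side 0.58 [505.9  89.5 137. ]
  tri [508.8  79.7 129. ]
tray_yellow_end top 0.75 [453.7 121.3  93. ]
tray_yellow_end side 0.94 [455.9 124.8  93. ]
  tri [455.2 122.3  90.9]
bin_yellow_end top 0.95 [572.1  45.3  66. ]
oil_bottle top 0.75 [669.  237.1   0. ]
oil_bottle side 0.72 [664.9 245.4   0. ]
  tri [671.2 239.9  -9. ]
tin top 0.61 [688.4 132.9   0. ]
tin side 0.71 [696.6 125.9   0. ]
  tri [688.1 132.2   8.2]
bin top 0.78 [506.4  87.3   0. ]
bin side 0.56 [516.3  82.2   0. ]
  tri [509.4  87.6   7. ]
top [(array([263., 254.]), np.int32(73), array([574.,  40.])), (array([219., 314.]), np.int32(70), array([453., 120.]))]
side [(array([333., 105.]), np.int32(10), array([ 982., -860.])), (array([344., 326.]), np.int32(413), array([452., 130.]))]
```

```bash
python3 -c "
from rig import finish_job
print(finish_job())"
```

```text
the job is handed in; nothing more can be done
None
```

The tape lies flat on the bin floor and the tray stands turned half a turn on the ledges above it. The final camera check put its yellow end over the bin's plain end at ledge height, with the bin, bottle and tin unmoved. I handed the job in at about 39 s; my first grasp closed above the handle, touched nothing, and I repeated it lower.

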